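# Close the coffee canister and lift off its outer lid

### The arm

A 6-joint arm with a two-finger parallel gripper is mounted at the origin on the work surface. World frame = base frame: x ahead of the robot, y to its left, z up, the work surface at z = 0. Lengths are in m, angles in rad, forces in N, time in s.
With the tool pointing down it reaches from about 0.3 to 0.775 m from the base axis. Payload 14.6 kg.
Tool frame: the origin (TCP) lies on the mounting face of the last link; the fingertips stand 199 mm ahead of it and the grasp point (between the pads) lies 180 mm ahead of it; z points along the fingers, y is the line along which they close (so a half turn about z gives the same grasp; the last joint's range is limited). The gripper opens to 94 mm and grips with 3 to 60 N. Pads are 16 mm wide; open, the fingers measure 119 mm over their backs; the gripper's body (75 mm by 177 mm) begins 78 mm behind the grasp point.
Start: joints at [-1.205, 0.3, 1.521, -0, 1.321, -0.067], TCP at [0.231, -0.499, 0.405] pointing down, gripper open.
Joint ranges: [-3.03, 3.03], [-0.79, 2.21], [0.23, 2.52], [-1.04, 4.18], [0, 3.07], [-2.55, 2.55]. Speed limits (rad/s): [2.22, 2.22, 2.57, 3.14, 3.14, 3.14].

### API

Orientations are given as [roll, pitch, yaw] about the fixed x, y, z axes, in that order (R = Rz(yaw) Ry(pitch) Rx(roll)).
In Python, from station import telemetry, cams, workorder, finder gives the robot as it stands.
- The arm moves only by the tool jog_arm, never from a script. Its argument "rows" is a list of rows, each an object with "gripper": the finger opening in m, from 0 to 0.094; "slide": the shift along the tool's x, y, z in m, a list of three; "spin": the turn about the tool's z in rad. In form: [{"gripper": gripper, "slide": [tx, ty, tz], "spin": spin}, ...]. A call has 1 to 8 rows; each row is the pose to reach, as a shift and turn from the pose commanded when the call began, along the tool's axes at that moment; what a row does not reach only later rows make up. A row lasts 1/10 s, in which the tool goes at most 50 mm and 8.59 degrees, less where a joint would pass 70% of its speed; a pose out of reach is approached as far as the arm can. A call with a gripper value outside its range is refused whole. The fingers move at their own pace and stop on an object; "squeeze" is the grip in N (left out, the last holds). Time passes only in rows, so rows that repeat a pose let the fingers close. It gives the time, the measured TCP pose, the force, the opening and the grip force at its end, in the units of the state.
- telemetry.get_obs(): the state, without advancing time (a new reading comes with each control period).
- cams.camera(name): name is "side" or "top" or "wrist"; returns (picture, depth): 400x640x3 uint8, red, green, blue; 400x640 float32, m along the optical axis (not along the pixel's ray), 0 where there is no reading.
- cams.camera_info(name): a dict with "camera_matrix" (3x3 intrinsics, pixels), "k1" (the pictures are not rectified: a ray, as slopes to the right and down, at radius r is drawn at 1 + k1 r^2 times it, then the intrinsics apply), "R" (3x3) and "t" (3): a world point X has camera coordinates R X + t; the wrist camera has in their place "tool_from_camera" (4x4, takes a point from camera to tool coordinates, whose origin is the TCP and whose axes are the flange's). Camera axes: x right, y down, z forward; pixel columns grow to the right and rows downward; lengths in m; the calibration is good to about 2 mm. A picture is of the moment at which its call begins: read the wrist's pose just before it. camera_info takes no time and is no camera call.
- workorder.hand_in(): hands the job in; it is judged then, once.
Trained networks look in the newest picture that a camera, given by its name, has taken for a name from the list of things; names that differ only in an ending like _2 or _b are one class to them, and where a whole thing is asked for, a point or a joint stands for the part that bears it (a point fixed in the world has none). Each returns a list of dicts, best first, with "confidence" (0 to 1); they miss things now and then, are a little off and sometimes report something else, mostly with a low value. They report only what shows in the picture. A call takes as long as a camera call. They do not tell look-alikes from the thing itself.
- finder.find_in(target, camera): "point" ([x, y, z] in m, in world coordinates, good to about 4 mm: the middle of the surface that is visible of it).
- finder.masks_of(target, camera): "region" (400x640 bool, what is visible of it).
The state is a dict: "time_s": time; "qpos": joint angles; "joint_vel": joint speeds; "tau": joint torques, N m; "ee_pos": TCP position; "eef_rot": TCP orientation; "force": force on the tool from outside, world axes, zero at the start; "moment": the same for the moment, N m; "grip_width": finger opening in m; "grip_force": force on a finger pad.
Only numpy, scipy, OpenCV 4.12 (cv2) and the standard library are available. Lean on these libraries where they do the work, as an engineer would, in place of code of your own. Each camera call takes 0.05 s, during which the arm holds its last target. There are 200 camera calls.

### The job

Pull the drawer of the little wooden unit wide open, take out the canister's two nested lids together (the inner lid's orange knob carries both) and set them gently, still nested, on the blue canister so that the inner lid closes its mouth. Let go, then lift the outer lid off alone (its dark wooden collar is its grip), leaving the inner lid seated and undisturbed, and finish while still holding the outer lid level and motionless over the canister, wholly clear above the orange knob. Leave the canister where it stands and don't knock the other things about.

Things in the scene. Friction and masses are not known exactly. Their poses are not given: they have to be found in the camera images.
- drawer (a joint): Opening of the drawer in m: 0 closed, 0.15 fully out; it may start up to 0.008 ajar. It slides without a spring, about 1 N of friction, and stays where it is left. The lids lie wholly clear of the unit's top once it is open 0.135 or more.
- drawer_handle (a point): Middle of the drawer's steel bar handle: a level round bar 11 mm thick, 120 mm long, 40 mm in front of the drawer's face, 94 mm above the worktop (36 mm below the unit's top), on posts 52 mm either side of its middle. Its x axis points into the unit (the drawer opens along -x); its y axis runs along the bar.
- cabinet: Wooden unit with one cream-fronted drawer, 260 deep (x), 280 wide (y), 130 mm high, fixed. Origin: centre of underside; front faces its own -x. Drawer front: 274 mm wide, top edge 118 mm above the worktop. Inside: floor 22 mm above the worktop, side walls 60 mm high, 238 mm apart; a spoon lies there too. A 55 mm high espresso cup is fixed on the unit's rear left.
- inner_lid: White loose lid, round about z, 75 mm high, 0.1 to 0.18 kg. Origin: centre of underside. Going up: tapered plug 58 to 66 mm across (to 12 mm), flange 82 across (12 to 16), hub 29 across (16 to 21, cone to 28), round upright orange knob 18 across (to 75). Starts flat on the drawer's floor 78 to 98 mm behind the drawer's face, outer lid nested on it; lifted by the knob it carries the outer lid.
- outer_lid: Aluminium loose lid, round about z, 0.11 to 0.21 kg. Origin: centre of the skirt's lower edge. Skirt 98 mm across (92 inside); plate 12 to 17 mm up; dark wooden collar 50 across, 17 to 37 up, with a 34 mm hole through collar and plate for the knob. Nested, it rests unlocked on the inner lid's flange, origin 4 mm above the inner lid's, 2 mm side play, the knob standing 34 mm above the collar.
- canister: Blue ceramic canister, open, upright, loose, 80 mm across outside, 74 inside, 100 mm high, 0.56 to 0.91 kg. Origin: centre of its underside, on the worktop. The inner lid is seated when its plug is in the mouth and its flange on the rim: its origin is then 88 mm above the canister's. The outer lid's skirt goes 8 mm down around the canister.
- mug: White mug, 76 mm across with a handle, 85 mm high; leave alone. Origin: centre of the underside.
- grinder: Dark wooden pepper grinder, 48 mm across, 100 mm high; leave alone. Origin: centre of the underside.
- spice_jar: Amber glass spice jar with red cap, 48 mm across, 90 mm high; leave alone. Origin: centre of the underside.
Not all that is in view belongs to the job. There is more than one size of the canister; the job needs the middle-sized.

How it is judged:
By the outcome, as a careful person would: the job done as asked, in the order asked, and still so for the second after the job is handed in, while the arm keeps its last pose, push and grip.
It also fails if it takes over 72 s, if anything falls off the work surface, if the arm or the gripper's body presses on something with over 40 N, if the wrist force passes 120 N, or if a joint passes its speed limit or range.

## Working session

There is one attempt and no reset: what is moved stays moved. The work goes in short steps, Python scripts to look and compute and a tool call to move; the robot and the scene stay as the last step left them, time stands still between calls to the robot, and variables do not carry over. Pictures are saved under pics/ and viewed, at most 10 in all, crops included, and the job is handed in when it is done.

Besides the shell and the picture viewer there is one more tool, called after "Request:" as name(argument=value, ...), one argument or row to a line, values as JSON. jog_arm: Moves the arm, as the interface text tells. Its arguments: {"type":"object","properties":{"rows":{"type":"array","items":{"type":"object","properties":{"gripper":{"type":"number"},"slide":{"type":"array","items":{"type":"number"}},"spin":{"type":"number"}}}},"squeeze":{"type":"number"}},"required":["rows"]}

```bash
ls; mkdir -p pics; cat > h.py <<'E'
import numpy as np, cv2
from station import telemetry, cams, workorder, finder
from scipy.spatial.transform import Rotation as Ro
def tool():
    o=telemetry.get_obs(); T=np.eye(4); T[:3,:3]=Ro.from_euler('xyz',o['eef_rot']).as_matrix(); T[:3,3]=o['ee_pos']; return T
def cloud(name):
    """picture, HxWx3 world points (nan where no depth)"""
    T=tool(); im,d=cams.camera(name); c=cams.camera_info(name)
    K=np.array(c['camera_matrix']); v,u=np.mgrid[:400,:640]
    p=np.stack([u,v],-1).reshape(-1,1,2).astype(float)
    n=cv2.undistortPoints(p,K,np.array([c['k1'],0,0,0.])).reshape(400,640,2)
    P=np.dstack([n*d[...,None],d])
    if 'R' in c: W=(P-np.array(c['t']))@np.array(c['R'])
    else:
        M=T@np.array(c['tool_from_camera']); W=P@M[:3,:3].T+M[:3,3]
    W[d<=0]=np.nan
    return im,W
def save(im,n): cv2.imwrite('pics/'+n,im[...,::-1])
E
python3 - <<'E'
from h import *
o=telemetry.get_obs(); print(o)
for n in('top','side'):
    im,W=cloud(n); save(im,n+'0.png'); np.save(n+'0.npy',W)
    for t in ['drawer_handle','cabinet','canister','mug','grinder','spice_jar']:
        print(n,t,[(np.round(r['point'],3),round(r['confidence'],2)) for r in finder.find_in(t,n)])
E
```

```text
pics
{'time_s': 0.0, 'qpos': array([-1.20458370e+00,  3.00444817e-01,  1.52159371e+00,  1.66495971e-05,
        1.32072880e+00, -6.65996372e-02]), 'joint_vel': array([-0.00033361,  0.00044956, -0.00038361, -0.00150765,  0.00052816,
        0.00077205]), 'tau': array([ 1.00598871e-03, -5.31800330e+01, -3.52738130e+01,  7.08859228e-02,
        2.43563071e-02, -1.23490154e-04]), 'ee_pos': array([ 0.23066736, -0.49924549,  0.40409528]), 'eef_rot': array([-3.14042166e+00, -9.42660689e-05,  4.32808079e-01]), 'force': array([ 0.64445295, -0.50684397, -0.50477177]), 'moment': array([-0.01873956, -0.00192777,  0.0300171 ]), 'grip_force': 0.0, 'grip_width': 0.09387612431354787}
top drawer_handle [(array([0.646, 0.077, 0.097]), 0.69)]
top cabinet [(array([0.754, 0.088, 0.132]), 0.75), (array([ 0.688, -0.276,  0.087]), 0.52)]
top canister [(array([ 0.453, -0.341,  0.02 ]), 0.95), (array([ 0.551, -0.426,  0.059]), 0.64), (array([ 0.537, -0.223,  0.023]), 0.58)]
top mug [(array([ 0.377, -0.127,  0.004]), 0.72)]
top grinder [(array([ 0.699, -0.135,  0.084]), 0.85)]
top spice_jar [(array([ 0.689, -0.274,  0.088]), 0.73)]
side drawer_handle [(array([0.636, 0.11 , 0.097]), 0.68), (array([ 0.691, -0.264,  0.057]), 0.35)]
side cabinet [(array([0.763, 0.168, 0.129]), 0.58), (array([ 0.708, -0.131,  0.088]), 0.54)]
side canister [(array([ 0.524, -0.195,  0.065]), 0.95), (array([ 0.541, -0.377,  0.094]), 0.82), (array([ 0.452, -0.317,  0.048]), 0.75)]
side mug [(array([ 0.376, -0.104,  0.056]), 0.7)]
side grinder [(array([ 0.708, -0.128,  0.092]), 0.71)]
side spice_jar [(array([ 0.693, -0.262,  0.058]), 0.92), (array([0.638, 0.112, 0.099]), 0.37), (array([ 0.708, -0.128,  0.091]), 0.28)]
```

View pics/top0.png

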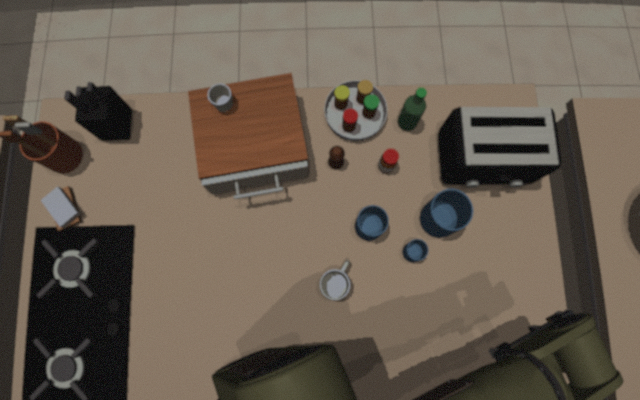

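View pics/side0.png

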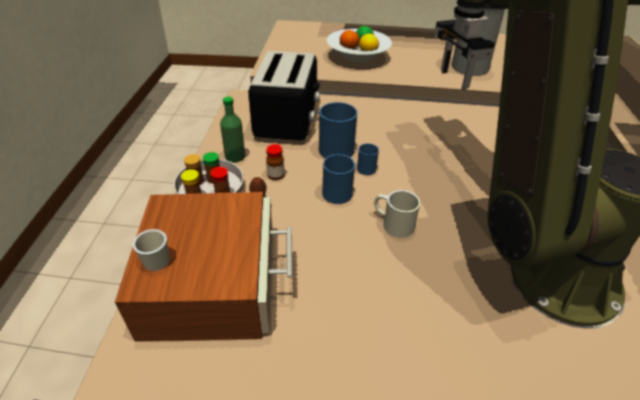

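```bash
python3 - <<'E'
from h import *
W=np.load('top0.npy'); Ws=np.load('side0.npy')
# cabinet top
for nm,w in(('top',W),('side',Ws)):
    m=(abs(w[...,2]-.13)<.006)&(w[...,1]>-.1)&(w[...,0]>.5)
    p=w[m][:,:2].astype(np.float32); print(nm,'cabtop',m.sum(),np.median(w[m][:,2]),cv2.minAreaRect(p),cv2.boxPoints(cv2.minAreaRect(p)).round(3).tolist())
    # handle bar
    m=(w[...,2]>.085)&(w[...,2]<.106)&(w[...,1]>-.1)&(w[...,1]<.3)&(w[...,0]>.55)&(w[...,0]<.72)
    p=w[m]; print('bar?',m.sum(),p.min(0).round(3),p.max(0).round(3))
    # canister rims
    for c in((.452,-.33),(.55,-.40),(.53,-.215)):
        m=(np.hypot(w[...,0]-c[0],w[...,1]-c[1])<.075)&(w[...,2]>.03)
        z=w[m][:,2]; zt=np.percentile(z,97); q=w[m&(abs(w[...,2]-zt)<.004)]
        A=np.c_[2*q[:,:2],np.ones(len(q))]; s=np.linalg.lstsq(A,(q[:,:2]**2).sum(1),rcond=None)[0]
        print('can',c,len(q),zt.round(4),s[:2].round(4),np.sqrt(s[2]+s[0]**2+s[1]**2).round(4))
E
```

```text
top cabtop 9387 0.13094637861058195 ((0.7638958692550659, 0.32246342301368713), (0.2798100411891937, 0.7572556138038635), 3.4712159633636475) [[0.6010000109672546, 0.6919999718666077], [0.6470000147819519, -0.06400000303983688], [0.9259999990463257, -0.04699999839067459], [0.8809999823570251, 0.7089999914169312]]
bar? 545 [ 0.593 -0.061  0.085] [0.685 0.205 0.106]
can (0.452, -0.33) 17 0.1335 [ 0.5107 -0.3865] 0.012
can (0.55, -0.4) 191 0.1359 [ 0.542  -0.4152] 0.0511
can (0.53, -0.215) 102 0.1034 [ 0.5264 -0.2221] 0.0384
side cabtop 12874 0.13093462889287183 ((0.7847568392753601, 0.09421374648809433), (0.2473197728395462, 0.28459641337394714), 8.453471183776855) [[0.6420000195503235, 0.21699999272823334], [0.6830000281333923, -0.06499999761581421], [0.9279999732971191, -0.02800000086426735], [0.8859999775886536, 0.2529999911785126]]
bar? 850 [ 0.593 -0.049  0.085] [0.72  0.228 0.106]
can (0.452, -0.33) 14 0.1249 [ 0.5066 -0.3804] 0.0057
can (0.55, -0.4) 160 0.134 [ 0.5428 -0.414 ] 0.0504
can (0.53, -0.215) 140 0.1007 [ 0.5264 -0.2219] 0.0382
```

The top view shows the unit at (250,130), its bar at (258,187), and the middle canister at (372,222). The larger canister is at (445,213), the small one at (415,250) and the mug at (335,285). The side view agrees: the middle canister is at (338,180) and fits R = 38 mm with a rim 0.10 m high. Next I'll refine the handle.

```bash
python3 - <<'E'
from h import *
print(np.round(cams.camera_info('wrist')['tool_from_camera'],3).tolist())
for n in('top','side'):
    w=np.load(n+'0.npy')
    m=(abs(w[...,2]-.131)<.005)&(w[...,1]>-.1)&(w[...,1]<.27)&(w[...,0]>.6)
    r=cv2.minAreaRect(w[m][:,:2].astype(np.float32)); print(n,'cab',r)
    cams.camera(n)
    for f in finder.masks_of('drawer_handle',n)[:1]:
        p=w[f['region']]; p=p[np.isfinite(p[:,0])]
        p=p[(p[:,2]>.088)&(p[:,2]<.108)]
        th=np.deg2rad(8.5); c,s=np.cos(th),np.sin(th)
        q=p[:,:2]@np.array([[c,-s],[s,c]]); x,y=q.T   # cabinet axes
        xb=np.percentile(x,5); b=x<np.percentile(x,10)+.014
        k=np.polyfit(y[b],x[b],1)
        ym=(np.percentile(y,1)+np.percentile(y,99))/2; xm=np.median(x[b])
        print('bar',len(p),np.percentile(x,[1,10,50,90]).round(3),'y',np.percentile(y,[0,2,98,100]).round(3),'slope',k[0],'mid cab',xm,ym,'world',c*xm-s*ym,s*xm+c*ym,np.median(p[:,2]))
E
```

```text
[[-0.0, -0.973, -0.233, 0.068], [1.0, -0.0, -0.0, 0.0], [-0.0, -0.233, 0.973, 0.02], [0.0, 0.0, 0.0, 1.0]]
top cab ((0.779685914516449, 0.09453161060810089), (0.25799044966697693, 0.2815844416618347), 9.53347396850586)
bar 523 [0.605 0.607 0.636 0.652] y [-0.161 -0.147  0.097  0.109] slope -0.006200809907544561 mid cab 0.6098689332837561 -0.024856296709007783 world 0.6068440441686667 0.06556109614527647 0.09884956008620079
side cab ((0.7847568392753601, 0.09421374648809433), (0.2473197728395462, 0.28459641337394714), 8.453471183776855)
bar 502 [0.605 0.609 0.622 0.652] y [-0.127 -0.106  0.114  0.115] slope -0.016561432664485808 mid cab 0.6107986055146919 -0.0012424530137477782 world 0.6042731564216861 0.08905297645983558 0.09855573821363181
```

Request:
jog_arm(
  rows=[
    {"gripper": 0.03,"slide": [0.04,-0.025,0.0],"spin": -0.1},
    {"gripper": 0.03,"slide": [0.11,-0.07,0.01],"spin": -0.24},
    {"gripper": 0.03,"slide": [0.15,-0.095,0.015],"spin": -0.38},
    {"gripper": 0.03,"slide": [0.19,-0.12,0.02],"spin": -0.52},
    {"gripper": 0.03,"slide": [0.23,-0.145,0.025],"spin": -0.66},
    {"gripper": 0.03,"slide": [0.27,-0.17,0.03],"spin": -0.8},
    {"gripper": 0.03,"slide": [0.31,-0.195,0.03],"spin": -0.94},
    {"gripper": 0.03,"slide": [0.35,-0.215,0.03],"spin": -1.08},
  ],
)

```text
time_s: 1.7
ee_pos: [0.4496, -0.1675, 0.3749]
eef_rot: [3.141, 0.0, 1.519]
force: [0.0, -1.2, -0.4]
grip_width: 0.0336
grip_force: 0.0
```

```bash
cat >> h.py <<'E'
def go(x,y,z=None,yaw=None):
    """slide/spin from the present pose to TCP x,y,z,yaw"""
    T=tool(); p=T[:3,3]; z=p[2] if z is None else z
    a=telemetry.get_obs()['eef_rot'][2]; sp=0 if yaw is None else (a-yaw+np.pi)%(2*np.pi)-np.pi
    return (T[:3,:3].T@(np.array([x,y,z])-p)).round(4).tolist(),round(sp,4)
E
python3 -c "
from h import *
o=telemetry.get_obs();print(o['ee_pos'],o['eef_rot'],o['qpos']);print(go(.607,.068,.36,1.725))"
```

```text
[ 0.44964133 -0.1675117   0.37488425] [3.14138678e+00 1.06516779e-04 1.51851437e+00] [-4.32964455e-01  1.71824210e-01  1.75135342e+00 -2.38651356e-05
  1.21818430e+00 -3.80674269e-01]
([0.2434, 0.1448, 0.0149], np.float64(-0.2065))
```

Request:
jog_arm(
  rows=[
    {"gripper": 0.03,"slide": [0.035,0.02,0.0],"spin": -0.05},
    {"gripper": 0.03,"slide": [0.075,0.045,0.005],"spin": -0.1},
    {"gripper": 0.03,"slide": [0.115,0.07,0.01],"spin": -0.15},
    {"gripper": 0.03,"slide": [0.155,0.095,0.015],"spin": -0.207},
    {"gripper": 0.03,"slide": [0.195,0.12,0.015],"spin": -0.207},
    {"gripper": 0.03,"slide": [0.243,0.145,0.015],"spin": -0.207},
    {"gripper": 0.03,"slide": [0.243,0.145,0.015],"spin": -0.207},
    {"gripper": 0.03,"slide": [0.243,0.145,0.015],"spin": -0.207},
  ],
)

```text
time_s: 2.5
ee_pos: [0.608, 0.0656, 0.3592]
eef_rot: [-3.141, -0.0, 1.722]
force: [0.1, -0.3, 0.7]
grip_width: 0.03
grip_force: 0.0
```

```bash
python3 - <<'E'
from h import *
im,w=cloud('wrist'); save(im,'w1.png'); np.save('w1.npy',w)
print(tool()[:3,3], telemetry.get_obs()['eef_rot'])
m=(abs(w[...,2]-.097)<.005)&(w[...,0]<.64)&(w[...,0]>.55)
p=w[m]; print(len(p), p.min(0),p.max(0)); 
r=cv2.minAreaRect(p[:,:2].astype(np.float32)); print(r)
m=(abs(w[...,2]-.13)<.004); p=w[m]; print('cab',len(p),p.min(0),p.max(0),cv2.minAreaRect(p[:,:2].astype(np.float32)))
E
```

```text
[0.60771799 0.06449809 0.35948769] [-3.14091900e+00  1.13209578e-04  1.72031518e+00]
3124 [0.59312036 0.0035134  0.09201669] [0.63997946 0.20700048 0.10199619]
((0.619344174861908, 0.10501500219106674), (0.04540134221315384, 0.1997707039117813), 8.291070938110352)
cab 65704 [ 0.64204579 -0.03150686  0.12600591] [0.83783341 0.22971985 0.13246562] ((0.7469961047172546, 0.09464335441589355), (0.17277741432189941, 0.2589001953601837), 8.866260528564453)
```

View pics/w1.png

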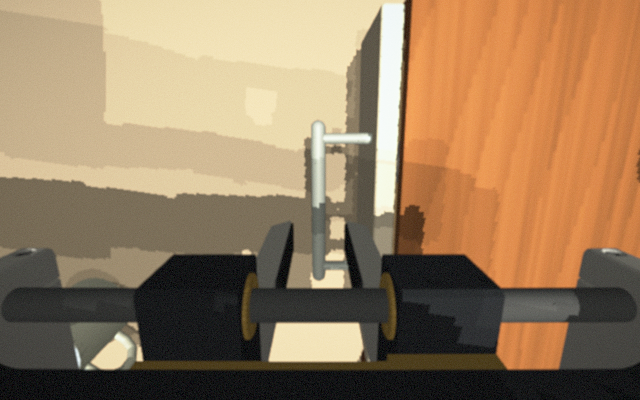

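The bar is centred between the open fingers: column 318, rows 122–278.

```bash
python3 - <<'E'
from h import *
w=np.load('w1.npy'); T=tool()
p=w[125:275,306:332].reshape(-1,3); p=p[(p[:,2]>.09)&(p[:,2]<.105)]
q=(p-T[:3,3])@T[:3,:3]; print('tool coords x,y,z', np.percentile(q,[2,50,98],axis=0).round(4), 'slope',np.polyfit(q[:,0],q[:,1],1))
m=(abs(w[...,2]-.13)<.004)&(w[...,0]<.7); E=(w[m]-T[:3,3])@T[:3,:3]
# front edge of unit
b=np.round(E[:,0]/.01); xs=[(k*.01,E[b==k][:,1].min()) for k in np.unique(b)]
print(np.polyfit(*np.array(xs).T,1))
E
```

```text
tool coords x,y,z [[-0.0527 -0.0049  0.2595]
 [ 0.011   0.0004  0.2614]
 [ 0.0625  0.0094  0.2649]] slope [-0.00411326  0.00081207]
[-0.00484081  0.05612855]
```

Request:
jog_arm(
  rows=[
    {"gripper": 0.03,"slide": [0.005,0.0,0.03],"spin": 0},
    {"gripper": 0.03,"slide": [0.005,0.0,0.065],"spin": 0},
    {"gripper": 0.03,"slide": [0.005,0.0,0.086],"spin": 0},
    {"gripper": 0.03,"slide": [0.005,0.0,0.086],"spin": 0},
    {"gripper": 0.0,"slide": [0.005,0.0,0.086],"spin": 0},
    {"gripper": 0.0,"slide": [0.005,0.0,0.086],"spin": 0},
    {"gripper": 0.0,"slide": [0.005,0.0,0.086],"spin": 0},
    {"gripper": 0.0,"slide": [0.005,0.0,0.086],"spin": 0},
  ],
  squeeze=20,
)

```text
time_s: 3.35
ee_pos: [0.6074, 0.0694, 0.2754]
eef_rot: [3.139, 0.001, 1.72]
force: [-0.2, -2.3, 6.8]
grip_width: 0.0101
grip_force: 20.0
```

Request:
jog_arm(
  rows=[
    {"gripper": 0.0,"slide": [0,-0.01,0],"spin": 0},
    {"gripper": 0.0,"slide": [0,-0.03,0],"spin": 0},
    {"gripper": 0.0,"slide": [0,-0.055,0],"spin": 0},
    {"gripper": 0.0,"slide": [0,-0.08,0],"spin": 0},
    {"gripper": 0.0,"slide": [0,-0.105,0],"spin": 0},
    {"gripper": 0.0,"slide": [0,-0.125,0],"spin": 0},
    {"gripper": 0.0,"slide": [0,-0.137,0],"spin": 0},
    {"gripper": 0.0,"slide": [0,-0.142,0],"spin": 0},
  ],
)

```text
time_s: 4.15
ee_pos: [0.4664, 0.0478, 0.2754]
eef_rot: [3.138, 0.002, 1.72]
force: [2.9, -9.2, 5.4]
grip_width: 0.01
grip_force: 20.0
```

Request:
jog_arm(
  rows=[
    {"gripper": 0.0,"slide": [0,0,0],"spin": 0},
    {"gripper": 0.035,"slide": [0,0,0],"spin": 0},
    {"gripper": 0.035,"slide": [0,0,0],"spin": 0},
    {"gripper": 0.035,"slide": [0,0,-0.03],"spin": 0},
    {"gripper": 0.035,"slide": [0,0,-0.07],"spin": 0},
    {"gripper": 0.05,"slide": [0.0,0.03,-0.11],"spin": 0},
    {"gripper": 0.05,"slide": [0,0.06,-0.13],"spin": 0},
    {"gripper": 0.05,"slide": [0,0.06,-0.13],"spin": 0},
  ],
)

```text
time_s: 4.95
ee_pos: [0.528, 0.0579, 0.4066]
eef_rot: [3.136, 0.0, 1.72]
force: [-0.7, 0.7, -0.8]
grip_width: 0.0496
grip_force: 0.0
```

```bash
python3 - <<'E'
from h import *
im,w=cloud('wrist'); save(im,'w2.png'); np.save('w2.npy',w); np.save('T2.npy',tool())
print(tool()[:3,3], telemetry.get_obs()['eef_rot'])
for c in('wrist','top'):
    if c=='top': im,w=cloud('top'); save(im,'top2.png'); np.save('top2.npy',w)
    for t in('inner_lid','outer_lid','canister'): print(c,t,[(np.round(r['point'],3),round(r['confidence'],2)) for r in finder.find_in(t,c)])
E
```

```text
[0.52668753 0.05769784 0.40433484] [ 3.14020497e+00 -2.72532977e-05  1.72015716e+00]
wrist inner_lid [(array([0.58 , 0.093, 0.068]), 0.71)]
wrist outer_lid [(array([0.576, 0.089, 0.039]), 0.9)]
wrist canister [(array([ 0.525, -0.182,  0.016]), 0.86)]
top inner_lid []
top outer_lid []
top canister [(array([ 0.455, -0.346,  0.021]), 0.8), (array([ 0.548, -0.426,  0.062]), 0.79), (array([ 0.702, -0.137,  0.084]), 0.65), (array([ 0.534, -0.221,  0.026]), 0.6)]
```

View pics/w2.png

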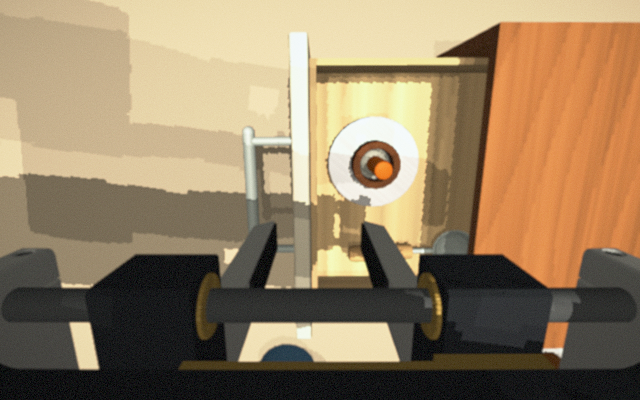

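The drawer is open. The nested lids are at (373,160), the knob tip is at (383,170), and the spoon lies clear of them at (450,245).

```bash
python3 - <<'E'
from h import *
w=np.load('w2.npy'); T=np.load('T2.npy')
im=cv2.imread('pics/w2.png'); hsv=cv2.cvtColor(im,cv2.COLOR_BGR2HSV)
d=np.hypot(w[...,0]-.578,w[...,1]-.091)
m=(d<.07)&(abs(w[...,2]-.043)<.004); c,r=cv2.minEnclosingCircle(w[m][:,:2].astype(np.float32)); print('plate',m.sum(),np.median(w[m][:,2]),c,r, cv2.fitEllipse(cv2.convexHull(w[m][:,:2].astype(np.float32))))
m=(d<.05)&(abs(w[...,2]-.063)<.004); c,r=cv2.minEnclosingCircle(w[m][:,:2].astype(np.float32)); print('collar',m.sum(),np.median(w[m][:,2]),c,r)
m=(d<.05)&(w[...,2]>.09); p=w[m]; print('knob',m.sum(),np.percentile(p[:,2],[50,95,99]))
zt=np.percentile(p[:,2],90);p=p[p[:,2]>zt-.004]; c,r=cv2.minEnclosingCircle(p[:,:2].astype(np.float32)); print(c,r,p.mean(0))
print(go(*c,.266+.0)); print(T[:3,3])
# drawer face top edge & unit edge in tool frame
q=(w-T[:3,3])@T[:3,:3]
a=q[(abs(w[...,2]-.118)<.004)&(q[...,1]<.08)&(q[...,0]>.02)]; print('front edge y',np.percentile(a[:,1],[2,98]),len(a))
a=q[(abs(w[...,2]-.13)<.004)&(q[...,0]>.02)]; print('unit edge y',np.percentile(a[:,1],[.5,98]))
w=np.load('top2.npy'); c=(.5264,-.222)
m=(np.hypot(w[...,0]-c[0],w[...,1]-c[1])<.06)&(w[...,2]>.096)&(w[...,2]<.107); print('can',m.sum(),cv2.minEnclosingCircle(w[m][:,:2].astype(np.float32)))
E
```

```text
plate 4653 0.04254036736062783 (0.5745660066604614, 0.0927281379699707) 0.05991891026496887 ((0.5787467956542969, 0.09068434685468674), (0.09503833204507828, 0.11580699682235718), 71.10600280761719)
collar 1009 0.06236350347458497 (0.5852447152137756, 0.08852852135896683) 0.025073178112506866
knob 39503 [0.32452741 0.34248825 0.34368615]
(0.5561882853507996, 0.08571292459964752) 0.027700690552592278 [0.55471634 0.0853163  0.3406882 ]
([0.0235, 0.0345, 0.1374], 0)
[0.52668753 0.05769784 0.40433484]
front edge y [-0.02023844 -0.00585768] 2658
unit edge y [0.13622563 0.25577188]
can 131 ((0.5267521739006042, -0.22184453904628754), 0.04019001126289368)
```

```bash
python3 - <<'E'
from h import *
w=np.load('w2.npy')
d=np.hypot(w[...,0]-.585,w[...,1]-.0885)
m=(d<.03)&(w[...,2]>.088)&(w[...,2]<.105); p=w[m]; print('knob',m.sum(),np.percentile(p[:,2],[5,50,95]))
p=p[p[:,2]>np.median(p[:,2])-.003]; c,r=cv2.minEnclosingCircle(p[:,:2].astype(np.float32)); print(c,r,p.mean(0))
m=(d<.056)&(abs(w[...,2]-.0425)<.003); q=w[m]; A=np.c_[2*q[:,:2],np.ones(len(q))]
h=cv2.convexHull(q[:,:2].astype(np.float32)); print('plate',cv2.fitEllipse(h))
print(go(*c,.266))
E
```

```text
knob 305 [0.09202006 0.09611753 0.09743294]
(0.5852147340774536, 0.08871647715568542) 0.008892561309039593 [0.58472321 0.08898174 0.09609194]
plate ((0.5852408409118652, 0.0886700302362442), (0.09726042300462723, 0.09740282595157623), 82.90132904052734)
([0.0221, 0.0636, 0.1374], 0)
```

Request:
jog_arm(
  rows=[
    {"gripper": 0.05,"slide": [0.022,0.0335,0.0],"spin": 0},
    {"gripper": 0.05,"slide": [0.022,0.0635,0.03],"spin": 0},
    {"gripper": 0.05,"slide": [0.022,0.0635,0.07],"spin": 0},
    {"gripper": 0.05,"slide": [0.022,0.0635,0.11],"spin": 0},
    {"gripper": 0.05,"slide": [0.022,0.0635,0.13],"spin": 0},
    {"gripper": 0.05,"slide": [0.022,0.0635,0.137],"spin": 0},
    {"gripper": 0.05,"slide": [0.022,0.0635,0.137],"spin": 0},
    {"gripper": 0.05,"slide": [0.022,0.0635,0.137],"spin": 0},
  ],
)

```text
time_s: 6.15
ee_pos: [0.5858, 0.0886, 0.2682]
eef_rot: [3.14, 0.0, 1.72]
force: [0.4, 0.2, 0.5]
grip_width: 0.05
grip_force: 0.0
```

```bash
python3 -c "
from h import *
o=telemetry.get_obs();print(o['ee_pos'],o['eef_rot'],o['force']);print(go(.5852,.0887,.266,1.7204))"
```

```text
[0.5858298  0.08862696 0.26824307] [3.13966988e+00 7.31924681e-05 1.71973370e+00] [0.3652849  0.21604338 0.53763896]
([0.0002, -0.0006, 0.0022], np.float64(-0.0007))
```

Request:
jog_arm(
  rows=[
    {"gripper": 0.03,"slide": [0,-0.0005,0.001],"spin": 0},
    {"gripper": 0.0,"slide": [0,-0.0005,0.001],"spin": 0},
    {"gripper": 0.0,"slide": [0,-0.0005,0.001],"spin": 0},
    {"gripper": 0.0,"slide": [0,-0.0005,0.001],"spin": 0},
    {"gripper": 0.0,"slide": [0,-0.0005,0.001],"spin": 0},
    {"gripper": 0.0,"slide": [0,-0.0005,0.001],"spin": 0},
  ],
  squeeze=25,
)

```text
time_s: 6.75
ee_pos: [0.5851, 0.0885, 0.266]
eef_rot: [3.141, 0.0, 1.72]
force: [-1.8, 0.7, 1.1]
grip_width: 0.0174
grip_force: 25.0
```

Request:
jog_arm(
  rows=[
    {"gripper": 0.0,"slide": [0,0,-0.005],"spin": 0},
    {"gripper": 0.0,"slide": [0,0,-0.015],"spin": 0},
    {"gripper": 0.0,"slide": [0,0,-0.035],"spin": 0},
    {"gripper": 0.0,"slide": [0,0,-0.06],"spin": 0},
    {"gripper": 0.0,"slide": [0,0,-0.09],"spin": 0},
    {"gripper": 0.0,"slide": [0,0,-0.12],"spin": 0},
    {"gripper": 0.0,"slide": [0,0,-0.145],"spin": 0},
    {"gripper": 0.0,"slide": [0,0,-0.16],"spin": 0},
  ],
)

```text
time_s: 7.55
ee_pos: [0.5848, 0.0885, 0.4288]
eef_rot: [3.139, 0.0, 1.72]
force: [0.5, 0.4, -3.1]
grip_width: 0.0175
grip_force: 25.0
```

```bash
python3 -c "
from h import *
o=telemetry.get_obs();print(o['ee_pos'],o['eef_rot'],o['force'],o['qpos']);print(go(.5265,-.222,.426,1.7204))"
```

```text
[0.58480708 0.0885341  0.42881192] [3.13879066e+00 1.74892908e-04 1.71981762e+00] [ 0.46137686  0.36394405 -3.13439546] [ 8.83306910e-02  3.76243602e-01  1.36331285e+00 -4.68926878e-06
  1.39922876e+00 -6.06900509e-02]
([-0.2984, -0.1038, 0.0026], np.float64(-0.0006))
```

Request:
jog_arm(
  rows=[
    {"gripper": 0.0,"slide": [-0.015,-0.005,0],"spin": 0},
    {"gripper": 0.0,"slide": [-0.05,-0.017,0],"spin": 0},
    {"gripper": 0.0,"slide": [-0.095,-0.033,0],"spin": 0},
    {"gripper": 0.0,"slide": [-0.14,-0.049,0],"spin": 0},
    {"gripper": 0.0,"slide": [-0.185,-0.064,0],"spin": 0},
    {"gripper": 0.0,"slide": [-0.23,-0.08,0],"spin": 0},
    {"gripper": 0.0,"slide": [-0.265,-0.092,0],"spin": 0},
    {"gripper": 0.0,"slide": [-0.288,-0.1,0],"spin": 0},
  ],
)

```text
time_s: 8.35
ee_pos: [0.5275, -0.2142, 0.4251]
eef_rot: [-3.14, -0.0, 1.718]
force: [0.4, 0.6, -2.9]
grip_width: 0.0179
grip_force: 25.0
```

Request:
jog_arm(
  rows=[
    {"gripper": 0.0,"slide": [-0.01,-0.004,0],"spin": 0},
    {"gripper": 0.0,"slide": [-0.01,-0.004,0],"spin": 0},
    {"gripper": 0.0,"slide": [-0.01,-0.004,0],"spin": 0},
    {"gripper": 0.0,"slide": [-0.01,-0.004,0],"spin": 0},
    {"gripper": 0.0,"slide": [-0.01,-0.004,0],"spin": 0},
  ],
)

```text
time_s: 8.85
ee_pos: [0.5267, -0.2206, 0.4258]
eef_rot: [3.142, -0.0, 1.721]
force: [-0.1, 0.6, -3.1]
grip_width: 0.0174
grip_force: 25.0
```

```bash
python3 - <<'E'
from h import *
o=telemetry.get_obs();print(o['ee_pos'],o['eef_rot'],o['force'])
ims,ws=cloud('side'); im,w=cloud('top'); big=np.hstack([cv2.resize(ims[80:280,240:440],(400,400)),cv2.resize(im[140:300,300:460],(400,400))]); save(big,'s3.png')
for nm,w in(('side',ws),('top',w)):
    c=(.5264,-.222); m=(np.hypot(w[...,0]-c[0],w[...,1]-c[1])<.05)&(w[...,2]>.085)&(w[...,2]<.107)
    if m.sum()>5: print(nm,m.sum(),cv2.minEnclosingCircle(w[m][:,:2].astype(np.float32)))
    m=(np.hypot(w[...,0]-c[0],w[...,1]-c[1])<.06)&(w[...,2]>.15)&(w[...,2]<.25); p=w[m]
    print('lid z',np.percentile(p[:,2],[1,5,50]),p.mean(0)); 
print(go(.5265,-.222,None,1.7204))
E
```

```text
[ 0.52673059 -0.22063176  0.42584868] [ 3.14155350e+00 -9.32000731e-05  1.72118900e+00] [-0.14966452  0.5909849  -3.09470144]
side 377 ((0.5243364572525024, -0.2223231941461563), 0.04247578978538513)
lid z [0.18780321 0.19065168 0.20415268] [ 0.52680051 -0.20151938  0.20971195]
lid z [0.20101223 0.20168203 0.20418044] [ 0.56164395 -0.19995557  0.20412234]
([-0.001, -0.0003, -0.0], np.float64(0.0004))
```

View pics/s3.png

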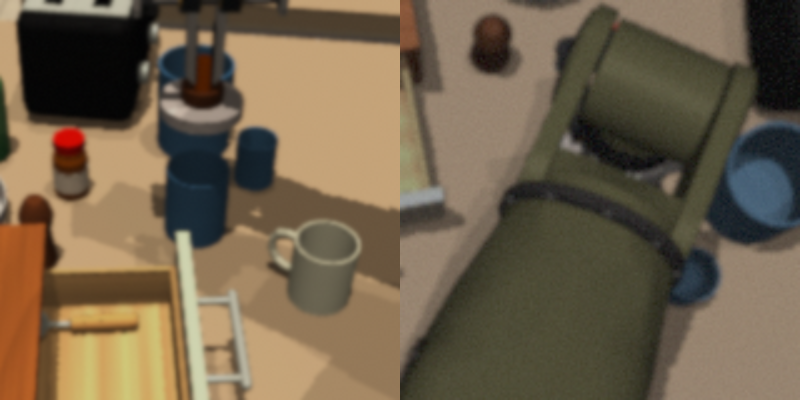

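Both lids hang level at (203,100) in the left crop, directly above the middle canister at (197,195). I'll lower them now.

Request:
jog_arm(
  rows=[
    {"gripper": 0.0,"slide": [-0.001,0,0.01],"spin": 0},
    {"gripper": 0.0,"slide": [-0.001,0,0.03],"spin": 0},
    {"gripper": 0.0,"slide": [-0.001,0,0.05],"spin": 0},
    {"gripper": 0.0,"slide": [-0.001,0,0.065],"spin": 0},
    {"gripper": 0.0,"slide": [-0.001,0,0.074],"spin": 0},
    {"gripper": 0.0,"slide": [-0.001,0,0.08],"spin": 0},
    {"gripper": 0.0,"slide": [-0.001,0,0.084],"spin": 0},
    {"gripper": 0.0,"slide": [-0.001,0,0.086],"spin": 0},
  ],
)

```text
time_s: 9.75
ee_pos: [0.5267, -0.2226, 0.3399]
eef_rot: [3.141, 0.0, 1.72]
force: [-0.4, 0.5, -3.7]
grip_width: 0.0173
grip_force: 25.0
```

Request:
jog_arm(
  rows=[
    {"gripper": 0.0,"slide": [0,0,0.001],"spin": 0},
    {"gripper": 0.0,"slide": [0,0,0.002],"spin": 0},
    {"gripper": 0.0,"slide": [0,0,0.003],"spin": 0},
    {"gripper": 0.0,"slide": [0,0,0.004],"spin": 0},
    {"gripper": 0.0,"slide": [0,0,0.005],"spin": 0},
    {"gripper": 0.0,"slide": [0,0,0.005],"spin": 0},
    {"gripper": 0.0,"slide": [0,0,0.005],"spin": 0},
  ],
)

```text
time_s: 10.45
ee_pos: [0.5267, -0.2226, 0.3348]
eef_rot: [3.142, 0.0, 1.72]
force: [-0.2, -0.5, -3.2]
grip_width: 0.0175
grip_force: 25.0
```

Not in contact yet; I'll continue in small steps.

Request:
jog_arm(
  rows=[
    {"gripper": 0.0,"slide": [0,0,0.001],"spin": 0},
    {"gripper": 0.0,"slide": [0,0,0.002],"spin": 0},
    {"gripper": 0.0,"slide": [0,0,0.002],"spin": 0},
    {"gripper": 0.0,"slide": [0,0,0.002],"spin": 0},
  ],
)

```text
time_s: 10.85
ee_pos: [0.5266, -0.2226, 0.3328]
eef_rot: [-3.142, -0.0, 1.72]
force: [0.5, 0.2, -3.1]
grip_width: 0.0177
grip_force: 25.0
```

Request:
jog_arm(
  rows=[
    {"gripper": 0.0,"slide": [0,0,0.001],"spin": 0},
    {"gripper": 0.0,"slide": [0,0,0.001],"spin": 0},
    {"gripper": 0.0,"slide": [0,0,0.001],"spin": 0},
  ],
)

```text
time_s: 11.15
ee_pos: [0.5267, -0.2226, 0.332]
eef_rot: [3.141, 0.0, 1.72]
force: [-0.0, -0.2, 0.3]
grip_width: 0.0173
grip_force: 25.0
```

Contact came at the predicted height (TCP 0.332 m), and the canister now carries the weight. Next I'll release, rise and inspect.

Request:
jog_arm(
  rows=[
    {"gripper": 0.03,"slide": [0,0,0],"spin": 0},
    {"gripper": 0.04,"slide": [0,0,0],"spin": 0},
    {"gripper": 0.04,"slide": [0,0,0],"spin": 0},
    {"gripper": 0.04,"slide": [0,0,-0.01],"spin": 0},
    {"gripper": 0.04,"slide": [0,0,-0.04],"spin": 0},
    {"gripper": 0.06,"slide": [0,0,-0.08],"spin": 0},
    {"gripper": 0.08,"slide": [-0.02,0,-0.12],"spin": 0},
    {"gripper": 0.08,"slide": [-0.055,0,-0.15],"spin": 0},
  ],
)

```text
time_s: 11.95
ee_pos: [0.5345, -0.276, 0.4862]
eef_rot: [3.139, 0.002, 1.722]
force: [1.4, -0.3, 0.5]
grip_width: 0.0607
grip_force: 0.0
```

Request:
jog_arm(
  rows=[
    {"gripper": 0.08,"slide": [0,0,0],"spin": 0},
    {"gripper": 0.08,"slide": [0,0,0],"spin": 0},
    {"gripper": 0.08,"slide": [0,0,0],"spin": 0},
  ],
)

```text
time_s: 12.25
ee_pos: [0.5348, -0.2764, 0.4809]
eef_rot: [-3.14, -0.001, 1.72]
force: [-0.2, -0.7, -0.1]
grip_width: 0.0797
grip_force: 0.0
```

```bash
python3 - <<'E'
from h import *
im,w=cloud('wrist'); save(im,'w4.png'); np.save('w4.npy',w)
o=telemetry.get_obs();print(o['ee_pos'],o['eef_rot'],o['force'])
d=np.hypot(w[...,0]-.5265,w[...,1]+.2225)
for nm,z,R,e in(('knobtop',.162,.02,.004),('collar',.129,.04,.004),('plate',.109,.056,.003)):
    m=(d<R)&(abs(w[...,2]-z)<e); q=w[m]
    if len(q)>20: print(nm,len(q),np.median(q[:,2]),cv2.minEnclosingCircle(q[:,:2].astype(np.float32)),cv2.fitEllipse(cv2.convexHull(q[:,:2].astype(np.float32))))
q=w[(d<.046)&(abs(w[...,2]-.109)<.004)]; A=np.c_[q[:,:2],np.ones(len(q))]; print('tilt',np.linalg.lstsq(A,q[:,2],rcond=None)[0][:2])
print(go(.5265,-.222,.45,1.7204))
ims,ws=cloud('side'); save(np.hstack([cv2.resize(ims[100:240,270:410],(400,400)),cv2.resize(im,(400,250)) if 0 else cv2.copyMakeBorder(cv2.resize(im,(400,250)),0,150,0,0,cv2.BORDER_CONSTANT)]),'s4.png')
E
```

```text
[ 0.53483918 -0.27629832  0.48079832] [-3.14013000e+00 -1.33684558e-03  1.72047301e+00] [0.61290024 0.15637841 0.54243782]
knobtop 291 0.1621688073013634 ((0.52713942527771, -0.22252941131591797), 0.009050155058503151) ((0.527079164981842, -0.22253111004829407), (0.01716359332203865, 0.017577821388840675), 58.31903839111328)
collar 1017 0.12836963209438867 ((0.5273973941802979, -0.2207898050546646), 0.02490740828216076) ((0.5274266004562378, -0.22073327004909515), (0.04924462363123894, 0.04943934828042984), 10.505537033081055)
plate 4849 0.10858290910901897 ((0.5272955298423767, -0.2208593785762787), 0.049140941351652145) ((0.5273714661598206, -0.22083774209022522), (0.09716706722974777, 0.0973106324672699), 17.32969856262207)
tilt [ 0.00058302 -0.00035279]
([0.0549, -0.0001, 0.0309], np.float64(0.0001))
```

View pics/s4.png

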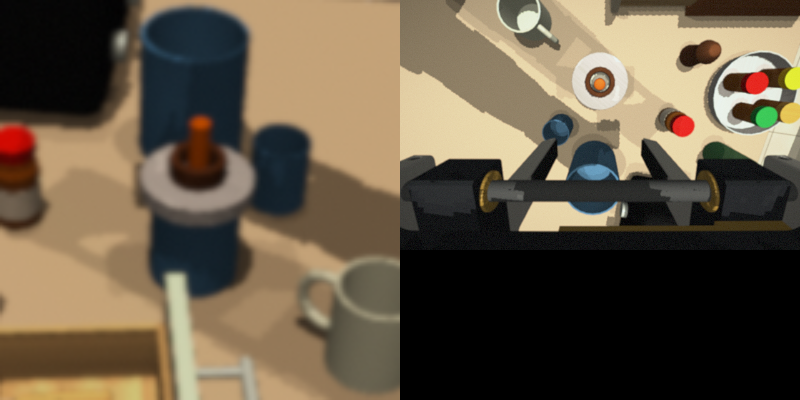

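The lids are seated level: plate at z = 0.1086, collar centre (0.5273, −0.2208), knob centre (0.5271, −0.2225). Next I'll come over and down around the collar.

Request:
jog_arm(
  rows=[
    {"gripper": 0.08,"slide": [0.03,0.001,0.0],"spin": 0},
    {"gripper": 0.08,"slide": [0.056,0.001,0.01],"spin": 0},
    {"gripper": 0.08,"slide": [0.056,0.001,0.035],"spin": 0},
    {"gripper": 0.08,"slide": [0.056,0.001,0.07],"spin": 0},
    {"gripper": 0.08,"slide": [0.056,0.001,0.105],"spin": 0},
    {"gripper": 0.08,"slide": [0.056,0.001,0.13],"spin": 0},
    {"gripper": 0.08,"slide": [0.056,0.001,0.148],"spin": 0},
    {"gripper": 0.08,"slide": [0.056,0.001,0.15],"spin": 0},
  ],
)

```text
time_s: 13.15
ee_pos: [0.5271, -0.2208, 0.3293]
eef_rot: [-3.138, -0.003, 1.72]
force: [0.1, -0.6, 0.1]
grip_width: 0.0798
grip_force: 0.0
```

Request:
jog_arm(
  rows=[
    {"gripper": 0.08,"slide": [0,0,0],"spin": 0},
    {"gripper": 0.08,"slide": [0,0,0],"spin": 0},
    {"gripper": 0.08,"slide": [0,0,0],"spin": 0},
  ],
)

```text
time_s: 13.45
ee_pos: [0.5276, -0.2214, 0.3329]
eef_rot: [3.14, 0.001, 1.72]
force: [-0.3, -0.5, 0.1]
grip_width: 0.0798
grip_force: 0.0
```

```bash
python3 -c "
from h import *
o=telemetry.get_obs();print(o['ee_pos'],o['eef_rot'],o['force']);print(go(.5273,-.2208,.3115,1.7204))"
```

```text
[ 0.52757043 -0.22139563  0.33288358] [3.14030063e+00 8.88636049e-04 1.71988590e+00] [-0.30159927 -0.46491632  0.07312868]
([0.0006, -0.0002, 0.0214], np.float64(-0.0005))
```

Request:
jog_arm(
  rows=[
    {"gripper": 0.08,"slide": [0.0005,0,0.01],"spin": 0},
    {"gripper": 0.08,"slide": [0.0005,0,0.018],"spin": 0},
    {"gripper": 0.08,"slide": [0.0005,0,0.02],"spin": 0},
    {"gripper": 0.08,"slide": [0.0005,0,0.02],"spin": 0},
    {"gripper": 0.08,"slide": [0.0005,0,0.02],"spin": 0},
  ],
)

```text
time_s: 13.95
ee_pos: [0.5274, -0.221, 0.3119]
eef_rot: [3.142, -0.0, 1.72]
force: [0.6, -0.7, -0.2]
grip_width: 0.0799
grip_force: 0.0
```

Request:
jog_arm(
  rows=[
    {"gripper": 0.06,"slide": [0,0,0],"spin": 0},
    {"gripper": 0.054,"slide": [0,0,0],"spin": 0},
    {"gripper": 0.052,"slide": [0,0,0],"spin": 0},
    {"gripper": 0.04,"slide": [0,0,0],"spin": 0},
    {"gripper": 0.04,"slide": [0,0,0],"spin": 0},
    {"gripper": 0.04,"slide": [0,0,0],"spin": 0},
    {"gripper": 0.04,"slide": [0,0,0],"spin": 0},
  ],
  squeeze=20,
)

```text
time_s: 14.65
ee_pos: [0.5274, -0.221, 0.3119]
eef_rot: [3.142, 0.0, 1.72]
force: [0.9, -0.4, 1.0]
grip_width: 0.0499
grip_force: 20.0
```

Gripped at 50 mm, the collar's diameter. I'll lift slowly.

Request:
jog_arm(
  rows=[
    {"gripper": 0.04,"slide": [0,0,-0.003],"spin": 0},
    {"gripper": 0.04,"slide": [0,0,-0.008],"spin": 0},
    {"gripper": 0.04,"slide": [0,0,-0.015],"spin": 0},
    {"gripper": 0.04,"slide": [0,0,-0.025],"spin": 0},
    {"gripper": 0.04,"slide": [0,0,-0.037],"spin": 0},
    {"gripper": 0.04,"slide": [0,0,-0.05],"spin": 0},
    {"gripper": 0.04,"slide": [0,0,-0.065],"spin": 0},
    {"gripper": 0.04,"slide": [0,0,-0.08],"spin": 0},
  ],
)

```text
time_s: 15.45
ee_pos: [0.5273, -0.2209, 0.3934]
eef_rot: [3.141, 0.0, 1.72]
force: [0.0, 1.2, -2.0]
grip_width: 0.0499
grip_force: 20.0
```

Request:
jog_arm(
  rows=[
    {"gripper": 0.04,"slide": [0,0,-0.015],"spin": 0},
    {"gripper": 0.04,"slide": [0,0,-0.025],"spin": 0},
    {"gripper": 0.04,"slide": [0,0,-0.03],"spin": 0},
    {"gripper": 0.04,"slide": [0,0,-0.03],"spin": 0},
    {"gripper": 0.04,"slide": [0,0,-0.03],"spin": 0},
    {"gripper": 0.04,"slide": [0,0,-0.03],"spin": 0},
    {"gripper": 0.04,"slide": [0,0,-0.03],"spin": 0},
    {"gripper": 0.04,"slide": [0,0,-0.03],"spin": 0},
  ],
)

```text
time_s: 16.25
ee_pos: [0.5274, -0.221, 0.4215]
eef_rot: [-3.141, -0.0, 1.72]
force: [-0.6, 0.3, -1.8]
grip_width: 0.0502
grip_force: 20.0
```

```bash
python3 - <<'E'
from h import *
o=telemetry.get_obs();print(o['ee_pos'],o['eef_rot'],o['force'],abs(o['joint_vel']).max())
im,w=cloud('side'); save(cv2.resize(im[60:240,240:420],(600,600)),'s5.png')
d=np.hypot(w[...,0]-.527,w[...,1]+.222)
m=(d<.025)&(w[...,2]>.12)&(w[...,2]<.168); p=w[m]; print('knob',len(p),p.mean(0),p[:,2].max())
m=(d<.055)&(w[...,2]>.18)&(w[...,2]<.24); p=w[m]; print('outer',len(p),np.percentile(p[:,2],[1,50,99]))
m=(d<.055)&(w[...,2]>.09)&(w[...,2]<.11); p=w[m]; print('flange',np.percentile(p[:,2],[5,50,95]),cv2.minEnclosingCircle(p[p[:,2]>.1][:,:2].astype(np.float32)))
E
```

```text
[ 0.52743061 -0.22095374  0.42153959] [-3.14127163e+00 -2.39873366e-04  1.71982257e+00] [-0.55384796  0.25228144 -1.81111423] 0.0025751573569837453
knob 131 [ 0.52600186 -0.21712826  0.14485525] 0.16551360145949348
outer 970 [0.20302372 0.21986757 0.23970302]
flange [0.09353648 0.10437048 0.10699066] ((0.5272191166877747, -0.2215820699930191), 0.04317263886332512)
```

View pics/s5.png

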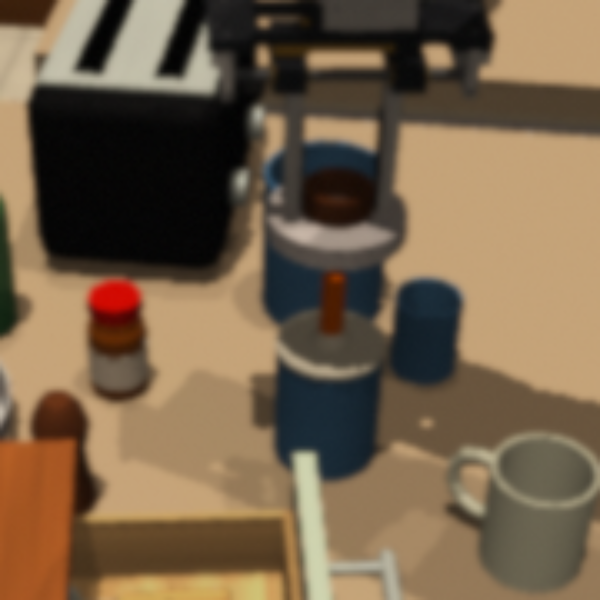

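The inner lid sits level on the canister with its knob tip at (333,275). The outer lid is held level above it at (335,220), its skirt at about z = 0.20 against the knob's 0.163.

```bash
python3 -c "
from station import workorder
print(workorder.hand_in())"
```

```text
the job is handed in; nothing more can be done
None
```

I handed the job in at about 16 s: the inner lid sits level on the middle canister, and the arm holds the outer lid level and still about 4 cm above the orange knob; the hand-in gave no verdict.

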